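Level the collar balance

ROBOT

A 6-joint arm with a two-finger parallel gripper is mounted at the origin on the work surface. World frame = base frame: x ahead of the robot, y to its left, z up, the work surface at z = 0. Lengths are in m, angles in degrees, forces in N, time in s.
With the tool pointing down it reaches from about 0.35 to 0.875 m from the base axis. Payload 4.2 kg.
Tool frame: the origin (TCP) lies on the front face of the gripper's body, between the roots of the fingers; the fingertips stand 70 mm ahead of it and the grasp point (between the pads) lies 51 mm ahead of it; x points along the fingers, y is the direction in which the jaws open and shut, and the axes are right-handed (so a half turn about x gives the same grasp; the last joint's range is limited). The gripper opens to 87 mm and grips with 3 to 60 N. Pads are 19 mm wide; open, the fingers measure 117 mm over their backs; the gripper's body (75 mm by 190 mm) begins 51 mm behind the grasp point.
Start: joints at [78.759, 22.042, 0.453, 0, -68.411, -14.817], TCP at [0.275, 0.561, 0.292] pointing down, gripper open.
Joint ranges: [-179.83, 179.83], [-69.29, 118.12], [-61.27, 80.66], [-181.25, 117.63], [-171.15, -9.14], [-177.46, 177.46]. Speed limits (degrees/s): [159.86, 159.86, 180, 180, 180, 180].

INTERFACE

Orientations are given as a 3x3 rotation matrix whose columns are the frame's x, y, z axes.
In Python, from station import r, viewer, spotter gives the robot as it stands.
- The arm moves only by the tool move_arm, never from a script. Its argument "series" is a list that holds one entry, the list of rows, each a list of 7 numbers: the turn, a rotation vector about the world's x, y, z scaled (see below), then the shift along the world's x, y, z scaled (see below), then the opening, from 0 (shut) to 1 (fully open). A call has 1 to 20 rows; each row shifts and turns the pose as measured when the row begins; what a row does not reach is not made up. The controller multiplies each number of a shift by 60 mm and each number of a turn by 8 degrees. A row lasts 1/8 s, in which the tool goes at most 62.5 mm and 10.7 degrees, less where a joint would pass 70% of its speed; a pose out of reach is approached as far as the arm can. A call with a number of a shift or a turn outside -1 to 1 is refused whole. A call with a gripper value outside its range is refused whole. The fingers move at their own pace and stop on an object; the grip force is fixed at half the most. Time passes only in rows, so rows that do not move let the fingers close. It gives the time, the measured TCP pose, the force and the opening at its end, in the units of the state.
- r.sense(): the state, without advancing time (a new reading comes with each control period).
- viewer.capture(name): name is "side" or "top"; returns (picture, depth): 480x640x3 uint8, red, green, blue; 480x640 float32, m along the optical axis (not along the pixel's ray), 0 where there is no reading.
- viewer.camera_params(name): a dict with "mtx" (3x3 intrinsics, pixels), "pose" (4x4, takes a point from camera to world coordinates). Camera axes: x right, y down, z forward; pixel columns grow to the right and rows downward; lengths in m; the calibration is good to about 2 mm. A picture is of the moment at which its call begins. camera_params takes no time and is no camera call.
- r.finish_job(): hands the job in, once; it reports no verdict.
Trained networks look in the newest picture that a camera, given by its name, has taken for a name from the list of things; names that differ only in an ending like _2 or _b are one class to them, and where a whole thing is asked for, a point or a joint stands for the part that bears it (a point fixed in the world has none). Each returns a list of dicts, best first, with "conf" (0 to 1); they miss things now and then, are a little off and sometimes report something else, mostly with a low value. They report only what shows in the picture. A call takes as long as a camera call.
- spotter.find_in(camera, name): "centre" ([column, row] in pixels, amid what is visible of it).
- spotter.trace(camera, name): "mask" (480x640 bool, what is visible of it) and "centre" ([column, row] in pixels, amid what is visible of it).
The state is a dict: "time_s": time; "joints": joint angles; "joint_velocities": joint speeds; "effort": joint torques, N m; "tcp_pos": TCP position; "ee_rot": TCP orientation; "wrist_force": force on the tool from outside, world axes, zero at the start; "moment": the same for the moment, N m; "gripper_width": opening from 0.0 (shut) to 1.0 (fully open).
Only numpy, scipy, OpenCV 4.12 (cv2) and the standard library are available. Lean on these libraries where they do the work, as an engineer would, in place of code of your own. Each camera call takes 0.05 s, during which the arm holds its last target.

TASK

Make up two sets of equal weight: move shaft collars between the two pans of the balance until both pans sit level, with every collar pushed fully down over its own post, flat on its seat, and let go. Be gentle: feel each collar onto its post without forcing it or ramming the pans against their stops, do not drop any, and leave the other things on the bench alone.

Things in the scene. Friction and masses are not known exactly. Their poses are not given: they have to be found in the camera images.
- balance: Two-pan counter balance, fixed to the table, grey housing 200 x 340 mm and 55 mm high. Origin on the table under the middle of the balance; its y axis runs from the right pan to the left pan, its x axis runs along the pans away from the robot, z up. The pans stand at y = +115 mm (left) and y = -115 mm (right) and stay horizontal as they rise and fall. A white pointer board 100 mm wide and 150 mm high stands at x = +120 mm between the pans.
- left_pan (a joint): Height of the left pan against level, m: 0 = level, positive = left pan up. The right pan always moves exactly opposite. Stops at -0.007 and +0.007. Pans are sprung towards level: about 300 N/m seen at either pan (a difference of 31 g between the sides moves each pan 1 mm), well damped, so a pan gives way when pressed until it meets its stop.
- right_pan: The right pan: one fixed post, and a brass block 30 mm (x) x 20 mm (y) x 6 mm clamped firmly on the rail somewhere along a dark slot, with a post of the same size standing 26 mm above the block's middle. Origin at the centre of the plate's underside, 85 mm above the table at level, axes as the balance's.
- left_near (a point): Each pan is an aluminium plate 200 mm (x) x 94 mm (y) x 4 mm with a dark rail 20 mm wide and 14 mm high along its middle; steel posts 15 mm thick stand 26 mm above the rail, their tips chamfered 1.5 mm. This point: top of the left pan's rail, on the axis of its post nearest the robot (x = -55 mm of the balance); at level it is 103 mm above the table; moves with the pan. Axes as the balance's.
- left_mid (a point): The same for the left pan's middle post (x = 0).
- left_far (a point): The same for the left pan's far post (x = +55 mm).
- right_far (a point): The same for the right pan's fixed post (x = +55 mm).
- right_slot (a point): Point above the robot-side end of the right pan's dark slot (balance x = -50 mm), level with the top of the brass block, 109 mm above the table at level; moves with the pan. The block's post stands 12 to 48 mm from this point along +x; where is not measured: find it by eye or by feel. Free at the start; a collar on it rests on the block.
- collar_blue: Blue steel shaft collar (a thick ring): 44 mm outside, 18 mm bore, 16 mm high, 160 g (give or take 2 percent). Origin at the centre of its underside, z along the bore. At the start it sits on a post, underside on the rail.
- collar_yellow: Yellow steel shaft collar (a thick ring): 44 mm outside, 18 mm bore, 24 mm high, 240 g (give or take 2 percent). Origin at the centre of its underside, z along the bore. At the start it sits on a post, underside on the rail.
- collar_red: Red steel shaft collar (a thick ring): 44 mm outside, 18 mm bore, 32 mm high, 320 g (give or take 2 percent). Origin at the centre of its underside, z along the bore. At the start it sits on a post, underside on the rail.
- collar_white: White steel shaft collar (a thick ring): 44 mm outside, 18 mm bore, 40 mm high, 400 g (give or take 2 percent). Origin at the centre of its underside, z along the bore. At the start it sits on a post, underside on the rail.
- spanner_a: Loose steel spanner, 200 mm long, lying in front of the balance. Not part of the job.
- spanner_b: Loose steel spanner, 170 mm long. Not part of the job.
- spanner_c: Loose steel spanner, 150 mm long. Not part of the job.
- screwdriver: Loose screwdriver with an orange handle. Not part of the job.
- hammer: Loose hammer. Not part of the job.
- bearing_ring: Loose bare steel bearing ring, 52 mm across and 15 mm high, on the table; not one of the collars. Not part of the job.
- grease_jar: Loose jar with a red cap, 64 mm across, 80 mm high. Not part of the job.
- valve: Loose brass valve with a red handwheel, 58 mm high. Not part of the job.

How it is judged (in metres and radians):
At the end, for the whole second after the job is handed in: The pans are level (left pan within 2.5 mm of level) and still; each of the four collars is upright, on a post (a fixed post or the slot's post), its underside within 3 mm of its seat (the rail's top, or the brass block's top), at rest and released (value of joint left_pan between -0.0025 and 0.0025 m and velocity of joint left_pan between -0.01 and 0.01 m/s and angle between each of collar_blue, collar_yellow, collar_red, collar_white's own z axis and vertical below 0.07 rad and ((horizontal distance between collar_blue and left_near below 0.0045 m and z of collar_blue in the frame of left_near between -0.003 and 0.003 m) or (horizontal distance between collar_blue and left_mid below 0.0045 m and z of collar_blue in the frame of left_mid between -0.003 and 0.003 m) or (horizontal distance between collar_blue and left_far below 0.0045 m and z of collar_blue in the frame of left_far between -0.003 and 0.003 m) or (horizontal distance between collar_blue and right_far below 0.0045 m and z of collar_blue in the frame of right_far between -0.003 and 0.003 m) or (horizontal distance between collar_blue and right_slot below 0.051 m and z of collar_blue in the frame of right_slot between -0.003 and 0.003 m)) and ((horizontal distance between collar_yellow and left_near below 0.0045 m and z of collar_yellow in the frame of left_near between -0.003 and 0.003 m) or (horizontal distance between collar_yellow and left_mid below 0.0045 m and z of collar_yellow in the frame of left_mid between -0.003 and 0.003 m) or (horizontal distance between collar_yellow and left_far below 0.0045 m and z of collar_yellow in the frame of left_far between -0.003 and 0.003 m) or (horizontal distance between collar_yellow and right_far below 0.0045 m and z of collar_yellow in the frame of right_far between -0.003 and 0.003 m) or (horizontal distance between collar_yellow and right_slot below 0.051 m and z of collar_yellow in the frame of right_slot between -0.003 and 0.003 m)) and ((horizontal distance between collar_red and left_near below 0.0045 m and z of collar_red in the frame of left_near between -0.003 and 0.003 m) or (horizontal distance between collar_red and left_mid below 0.0045 m and z of collar_red in the frame of left_mid between -0.003 and 0.003 m) or (horizontal distance between collar_red and left_far below 0.0045 m and z of collar_red in the frame of left_far between -0.003 and 0.003 m) or (horizontal distance between collar_red and right_far below 0.0045 m and z of collar_red in the frame of right_far between -0.003 and 0.003 m) or (horizontal distance between collar_red and right_slot below 0.051 m and z of collar_red in the frame of right_slot between -0.003 and 0.003 m)) and ((horizontal distance between collar_white and left_near below 0.0045 m and z of collar_white in the frame of left_near between -0.003 and 0.003 m) or (horizontal distance between collar_white and left_mid below 0.0045 m and z of collar_white in the frame of left_mid between -0.003 and 0.003 m) or (horizontal distance between collar_white and left_far below 0.0045 m and z of collar_white in the frame of left_far between -0.003 and 0.003 m) or (horizontal distance between collar_white and right_far below 0.0045 m and z of collar_white in the frame of right_far between -0.003 and 0.003 m) or (horizontal distance between collar_white and right_slot below 0.051 m and z of collar_white in the frame of right_slot between -0.003 and 0.003 m)) and linear speed of each of collar_blue, collar_yellow, collar_red, collar_white below 0.02 m/s); the robot touches nothing.
It fails at once if a collar is pressed, rammed or dropped on the right pan or its posts with more than 20 N (contact force between any of collar_blue, collar_yellow, collar_red, collar_white and right_pan above 20 N).
It fails at once if a collar is pressed, jammed or dropped on the balance with more than 60 N (contact force between any of collar_blue, collar_yellow, collar_red, collar_white and balance above 60 N).
It fails at once if the robot itself pushes on the balance with more than 15 N (contact force between any of the fingers, the arm and balance above 15 N).
It fails at once if a collar falls off the balance (height (world z) of any of collar_blue, collar_yellow, collar_red, collar_white below 0.075 m).
It fails at once if a bystander is moved more than 30 mm (distance of any of spanner_a, spanner_b, spanner_c, screwdriver, hammer, bearing_ring, grease_jar, valve from where it was at the start of the episode above 0.03 m).
It also fails if it takes over 72 s, if anything falls off the work surface, if the arm or the gripper's body presses on something with over 40 N, if the wrist force passes 120 N, or if a joint passes its speed limit or range.

## Working session

There is one attempt and no reset: what is moved stays moved. The work goes in short steps, Python scripts to look and compute and a tool call to move; the robot and the scene stay as the last step left them, time stands still between calls to the robot, and variables do not carry over. Pictures are saved under pics/ and viewed, and the job is handed in when it is done.

Besides the shell and the picture viewer there is one more tool, called after "Request:" as name([rows], argument=value, ...), one row to a line, values as JSON. move_arm: Moves the arm, as the interface text tells. Its arguments: {"type":"object","properties":{"series":{"type":"array","items":{"type":"array","items":{"type":"array","items":{"type":"number","minimum":-1,"maximum":1}}}}},"required":["series"]}

```bash
ls; mkdir -p pics
python3 - <<'E'
from station import r, viewer, spotter
import cv2,numpy as np
s=r.sense();print(s)
for n in("side","top"):
    p,d=viewer.capture(n);cv2.imwrite(f"pics/{n}0.png",p[:,:,::-1]);np.save(f"pics/{n}0.npy",d)
    print(viewer.camera_params(n))
E
```

```text
pics
{'time_s': 0.0, 'joints': array([ 7.87571622e+01,  2.20896321e+01,  3.80994307e-01, -2.93438001e-02,
       -6.84116643e+01, -1.48168518e+01]), 'joint_velocities': array([ 0.04268985, -0.10731959,  0.01063751, -0.10391097, -0.00992353,
       -0.01119255]), 'effort': array([ 1.17865940e-03, -3.90663636e+01,  1.87406355e+01,  4.21987161e+00,
        1.09001875e-02, -1.91421686e-04]), 'tcp_pos': array([0.27434265, 0.56107077, 0.29117872]), 'ee_rot': array([[-8.76439059e-04, -4.39476032e-01, -8.98253889e-01],
       [-1.96648095e-03, -8.98251740e-01,  4.39476900e-01],
       [-9.99997682e-01,  2.15157388e-03, -7.69583365e-05]]), 'wrist_force': array([-0.19699334, -0.40288654, -0.00500197]), 'moment': array([ 0.0310485 ,  0.00863739, -0.0425231 ]), 'gripper_width': 0.9978265744558606}
{'mtx': array([[560.55784795,   0.        , 322.13843995],
       [  0.        , 560.55784795, 236.79172983],
       [  0.        ,   0.        ,   1.        ]]), 'pose': array([[-0.97125001, -0.15132697,  0.18377584,  0.24805354],
       [-0.23800152,  0.63459978, -0.73528117,  0.99866842],
       [-0.00535624, -0.75788077, -0.65237109,  0.99683119],
       [ 0.        ,  0.        ,  0.        ,  1.        ]])}
{'mtx': array([[519.10064143,   0.        , 325.13727557],
       [  0.        , 519.10064143, 242.77215926],
       [  0.        ,   0.        ,   1.        ]]), 'pose': array([[ 0.0277229 , -0.98602937,  0.16424834,  0.27625091],
       [-0.99955749, -0.0291169 , -0.00608522, -0.01750518],
       [ 0.01078261, -0.16400696, -0.98640025,  1.31703529],
       [ 0.        ,  0.        ,  0.        ,  1.        ]])}
```

View pics/side0.png

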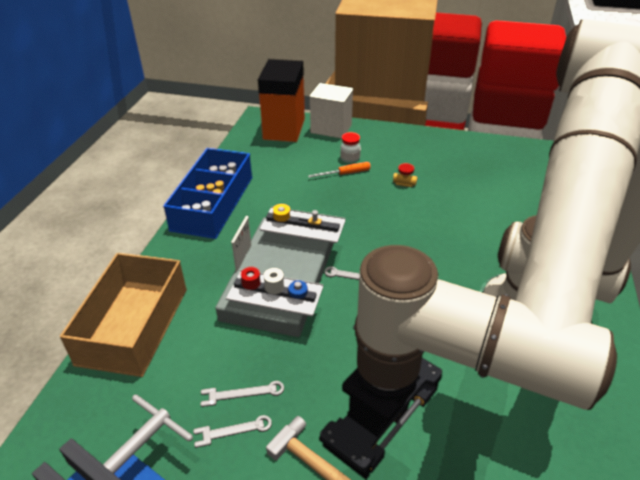

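View pics/top0.png

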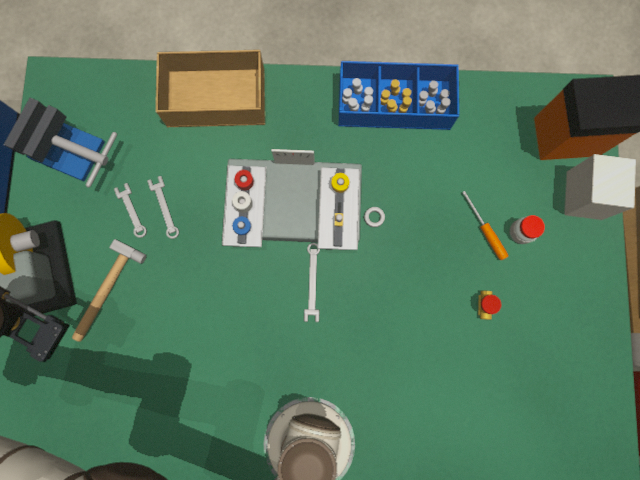

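```bash
cat > h.py <<'E'
from station import r, viewer, spotter
import cv2,numpy as np
def ray(n,uv):
    P=viewer.camera_params(n);K=P["mtx"];T=P["pose"]
    d=np.linalg.inv(K)@[uv[0],uv[1],1.];return T[:3,3],T[:3,:3]@d
def atz(n,uv,z):
    o,d=ray(n,uv);return o+d*(z-o[2])/d[2]
def proj(n,X):
    P=viewer.camera_params(n);T=np.linalg.inv(P["pose"]);c=T[:3,:3]@X+T[:3,3];u=P["mtx"]@c;return u[:2]/u[2]
E
python3 - <<'E'
from h import *
t=cv2.imread("pics/top0.png");s=cv2.imread("pics/side0.png")
cv2.imwrite("pics/topz.png",cv2.resize(t[145:255,215:375],None,fx=5,fy=5,interpolation=cv2.INTER_CUBIC))
cv2.imwrite("pics/sidez.png",cv2.resize(s[195:335,210:360],None,fx=4,fy=4,interpolation=cv2.INTER_CUBIC))
dt=np.load("pics/top0.npy");ds=np.load("pics/side0.npy")
zs={'red':.128,'white':.136,'blue':.112,'yellow':.134}
for n in("top","side"):
  viewer.capture(n)
  for c in zs:
    R=spotter.trace(n,"collar_"+c)
    for q in R[:2]:
        print(n,c,q["conf"],q["centre"],q["mask"].sum(),atz(n,q["centre"],zs[c]).round(4))
E
```

```text
top white 0.76 [241.2, 205.8] 323 [0.5544 0.1731 0.136 ]
top blue 0.51 [245.9, 227.0] 215 [0.5091 0.1631 0.112 ]
top yellow 0.75 [335.4, 182.7] 251 [ 0.6174 -0.045   0.134 ]
side red 0.86 [251.1, 277.3] 401 [0.612  0.1879 0.128 ]
side red 0.2 [301.2, 290.6] 297 [0.4944 0.2011 0.128 ]
side white 0.93 [275.0, 280.2] 481 [0.5554 0.1917 0.136 ]
side blue 0.64 [300.1, 290.5] 222 [0.5013 0.1867 0.112 ]
side yellow 0.73 [305.9, 224.4] 1842 [ 0.5403 -0.0094  0.134 ]
side yellow 0.52 [281.0, 213.9] 238 [ 0.611  -0.0346  0.134 ]
```

View pics/topz.png

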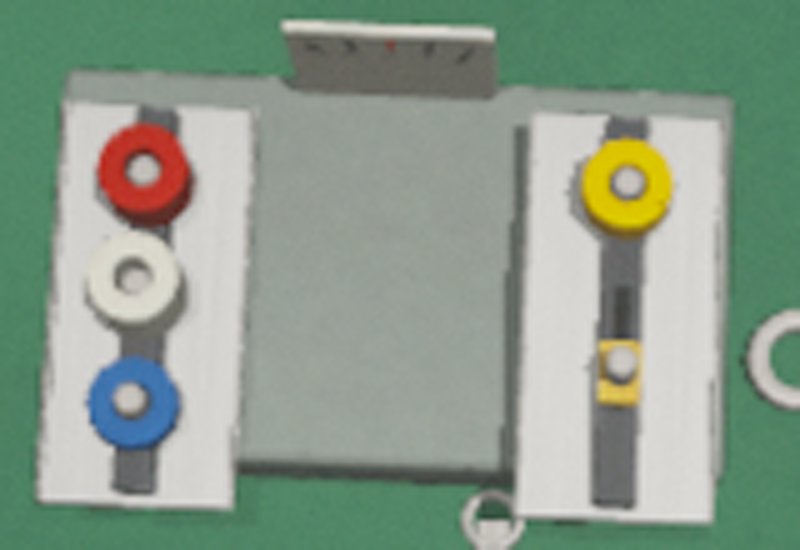

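View pics/sidez.png

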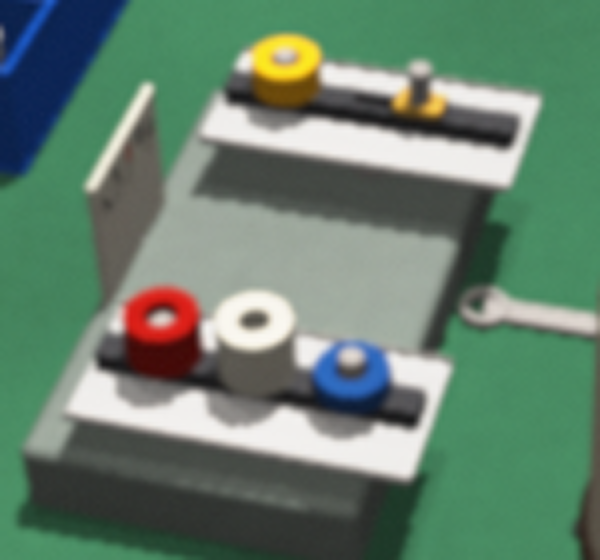

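Run:
```python
from h import *
from scipy.optimize import least_squares
o=lambda z,off,f:[(z[0]+.5)/f-.5+off[0],(z[1]+.5)/f-.5+off[1]]
T={'red':((144,170.5),.128,55,115),'white':((135,279),.136,0,115),'blue':((134.5,403),.112,-55,115),'yellow':((627,186),.134,55,-115)}
S={'red':((163,309),.128,55,115),'white':((254,320),.136,0,115),'blue':((351,366),.112,-55,115),'yellow':((287,57),.134,55,-115)}
for n,D,off,f in(("top",T,(215,145),5),("side",S,(210,195),4)):
    pts=[];m=[]
    for c,(p,z,x,y) in D.items():
        w=atz(n,o(p,off,f),z);pts.append(w[:2]);m.append((x/1e3,y/1e3));print(n,c,w.round(4))
    pts=np.array(pts);m=np.array(m)
    g=lambda q:(np.c_[np.cos(q[2])*m[:,0]-np.sin(q[2])*m[:,1]+q[0],np.sin(q[2])*m[:,0]+np.cos(q[2])*m[:,1]+q[1]]-pts).ravel()
    q=least_squares(g,[.55,.05,0]).x;print(q,np.degrees(q[2]),(g(q)*1e3).round(1))
    tip=(621,362) if n=="top" else (421,66)
    w=atz(n,o(tip,off,f),.085+.007+4e-3+14e-3+6e-3+26e-3);c,s=np.cos(q[2]),np.sin(q[2])
    print("post",w, np.array([[c,s],[-s,c]])@(w[:2]-q[:2]))
    d=np.load(f"pics/{n}0.npy")
    for cc,(p,z,x,y) in D.items():
        u=o(p,off,f);P=viewer.camera_params(n)
        for du in(-7,7):
            uu=int(round(u[0]+du)),int(round(u[1]));oo,dd=ray(n,uu);print(cc,(oo+dd*d[uu[1],uu[0]])[2].round(4),end=' ')
    print()
```

```text
top red [0.6222 0.1728 0.128 ]
top white [0.5674 0.1729 0.136 ]
top blue [0.5131 0.1737 0.112 ]
top yellow [ 0.6199 -0.0558  0.134 ]
[ 0.56634321  0.05855082 -0.00977771] -0.5602216734855631 [ 0.3  0.2  0.1  0.6 -0.7  0.3  0.3 -1.2]
post [ 0.53329027 -0.05468916  0.142     ] [-0.03194416 -0.11355775]
red 0.1301 red 0.1275 white 0.1381 white 0.1338 blue 0.1157 blue 0.114 yellow 0.1332 yellow 0.1383 
side red [0.6192 0.1721 0.128 ]
side white [0.5645 0.1763 0.136 ]
side blue [0.5107 0.1753 0.112 ]
side yellow [ 0.616  -0.0543  0.134 ]
[ 0.56291601  0.06008976 -0.01645019] -0.942526531444955 [ 0.6  2.   0.3 -1.2 -0.9  0.7  0.  -1.5]
post [ 0.52943055 -0.05499718  0.142     ] [-0.03158781 -0.11562218]
red 0.1243 red 0.1304 white 0.1324 white 0.1359 blue 0.1132 blue 0.1119 yellow 0.1334 yellow 0.1339
```

Request:
move_arm([
  [[0,0,0.32,0.577,-0.647,0,1],[0,0,0.32,0.577,-0.647,0,1],[0,0,0.32,0.577,-0.647,0,1],[0,0,0.32,0.577,-0.647,0,1],[0,0,0.32,0.577,-0.647,0,1],[0,0,0.32,0.577,-0.647,0,1],[0,0,0.32,0.577,-0.647,0,1],[0,0,0.32,0.577,-0.647,0,1],[0,0,0.32,0.577,-0.647,0,1],[0,0,0.32,0.577,-0.647,0,1],[0,0,0,0,0,0,1]],
])

```text
time_s: 1.98
tcp_pos: [0.6295, 0.1608, 0.2929]
ee_rot: [[0.003, 0.011, -1.0], [0.003, -1.0, -0.011], [-1.0, -0.003, -0.003]]
wrist_force: [-0.2, -0.2, -0.2]
gripper_width: 1.002
```

Request:
move_arm([
  [[0,0,0,-0.15,0.195,0,1],[0,0,0,0,0,-0.6,1],[0,0,0,0,0,-0.6,1],[0,0,0,0,0,-0.4,1],[0,0,0,0,0,0,1]],
])

```text
time_s: 2.6
tcp_pos: [0.6149, 0.1803, 0.1966]
ee_rot: [[0.005, 0.018, -1.0], [0.006, -1.0, -0.018], [-1.0, -0.005, -0.005]]
wrist_force: [0.2, 0.5, 0.3]
gripper_width: 1.0
```

Run:
```python
from h import *
for n in("top","side"):
    p,d=viewer.capture(n);cv2.imwrite(f"pics/{n}1.png",cv2.resize(p[145:335,180:400,::-1],None,fx=3,fy=3,interpolation=cv2.INTER_CUBIC))
print(r.sense()["tcp_pos"])
```

```text
[0.6166343  0.1805013  0.19932178]
```

View pics/side1.png

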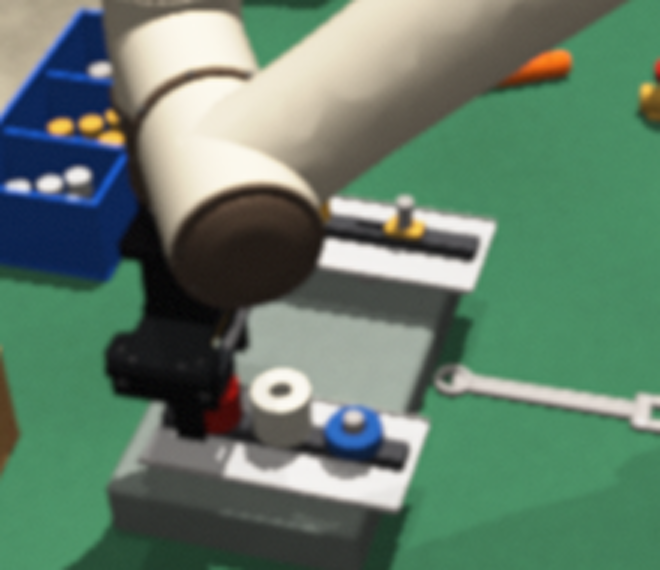

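View pics/top1.png

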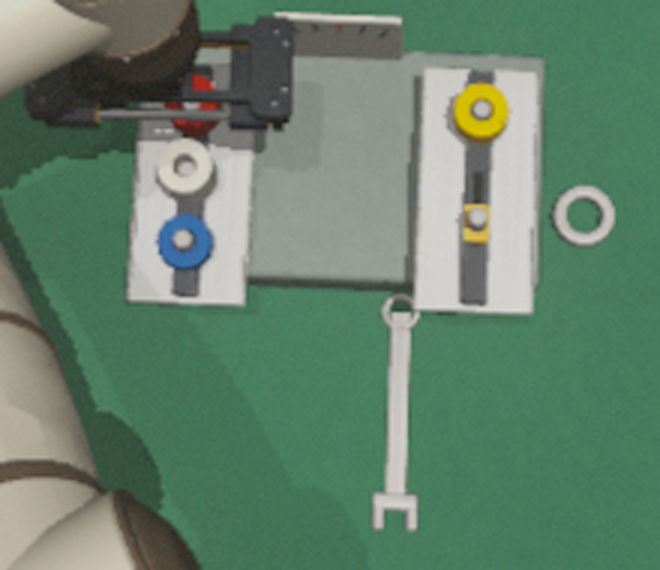

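Request:
move_arm([
  [[0,0,0,0.065,-0.13,-0.25,1],[0,0,0,0,0,-0.2,1],[0,0,0,0,0,0,1],[0,0,0,0,0,0,1]],
])

```text
time_s: 3.2
tcp_pos: [0.6216, 0.1731, 0.1736]
ee_rot: [[0.015, 0.019, -1.0], [0.01, -1.0, -0.019], [-1.0, -0.01, -0.015]]
wrist_force: [-0.7, -0.4, -0.6]
gripper_width: 1.001
```

Request:
move_arm([
  [[-0.07,0.107,0,0,0,-0.17,1],[0,0,0,0,0,0,1],[0,0,0,0,0,0,1]],
])

```text
time_s: 3.58
tcp_pos: [0.6219, 0.1732, 0.163]
ee_rot: [[-0.001, 0.018, -1.0], [-0.0, -1.0, -0.018], [-1.0, 0.0, 0.001]]
wrist_force: [-0.1, 1.0, 0.2]
gripper_width: 1.002
```

Request:
move_arm([
  [[0,0,0,0,0,0,0.75],[0,0,0,0,0,0,0.6],[0,0,0,0,0,0,0.55],[0,0,0,0,0,0,0.52],[0,0,0,0,0,0,0.5]],
])

```text
time_s: 4.2
tcp_pos: [0.6221, 0.1734, 0.1636]
ee_rot: [[0.001, 0.019, -1.0], [0.0, -1.0, -0.019], [-1.0, -0.0, -0.001]]
wrist_force: [-0.8, 1.5, 0.0]
gripper_width: 0.544
```

Request:
move_arm([
  [[0,0,0,0,0,0,0.3],[0,0,0,0,0,0,0],[0,0,0,0,0,0,0]],
])

```text
time_s: 4.58
tcp_pos: [0.6222, 0.1737, 0.1636]
ee_rot: [[0.001, 0.019, -1.0], [0.001, -1.0, -0.019], [-1.0, -0.001, -0.001]]
wrist_force: [1.3, 0.5, 0.3]
gripper_width: 0.501
```

Request:
move_arm([
  [[0,0,0,0,0,0.1,0],[0,0,0,0,0,0.15,0],[0,0,0,0,0,0.15,0],[0,0,0,0,0,0.2,0],[0,0,0,0,0,0.3,0],[0,0,0,0,0,0.3,0],[0,0,0,0,0,0.3,0],[0,0,0,0,0,0.2,0],[0,0,0,0,0,0,0]],
])

```text
time_s: 5.7
tcp_pos: [0.6198, 0.1718, 0.2715]
ee_rot: [[-0.004, 0.017, -1.0], [-0.001, -1.0, -0.017], [-1.0, 0.001, 0.004]]
wrist_force: [-0.2, 0.7, -4.0]
gripper_width: 0.504
```

Request:
move_arm([
  [[0,0,0,-0.15,-0.4,0,0],[0,0,0,-0.24,-0.62,0,0],[0,0,0,-0.24,-0.62,0,0],[0,0,0,-0.24,-0.62,0,0],[0,0,0,-0.24,-0.62,0,0],[0,0,0,-0.24,-0.62,0,0],[0,0,0,-0.1,-0.25,0,0],[0,0,0,0,0,0,0],[0,0,0,0,0,0,0]],
])

```text
time_s: 6.82
tcp_pos: [0.5261, -0.0591, 0.2654]
ee_rot: [[-0.016, 0.018, -1.0], [-0.003, -1.0, -0.018], [-1.0, 0.003, 0.016]]
wrist_force: [0.3, 0.4, -2.9]
gripper_width: 0.503
```

Request:
move_arm([
  [[0.02,-0.115,0,0.11,0.07,-0.2,0],[0,0,0,0,0,-0.3,0],[0,0,0,0,0,-0.2,0],[0,0,0,0,0,0,0],[0,0,0,0,0,0,0],[0,0,0,0,0,0,0]],
])

```text
time_s: 7.58
tcp_pos: [0.5359, -0.0508, 0.223]
ee_rot: [[0.004, 0.024, -1.0], [0.0, -1.0, -0.024], [-1.0, -0.0, -0.004]]
wrist_force: [-0.1, -1.2, -3.1]
gripper_width: 0.5
```

Run:
```python
from h import *
for n,(a,b,c,d_) in (("top",(145,265,280,400)),("side",(170,290,240,380))):
    p,d=viewer.capture(n);cv2.imwrite(f"pics/{n}2.png",cv2.resize(p[a:b,c:d_,::-1],None,fx=5,fy=5,interpolation=cv2.INTER_CUBIC))
print(r.sense()["tcp_pos"],r.sense()["ee_rot"].round(4))
```

```text
[ 0.53592675 -0.05088709  0.22312365] [[ 4.000e-03  2.350e-02 -9.997e-01]
 [ 2.000e-04 -9.997e-01 -2.350e-02]
 [-1.000e+00 -1.000e-04 -4.000e-03]]
```

View pics/side2.png

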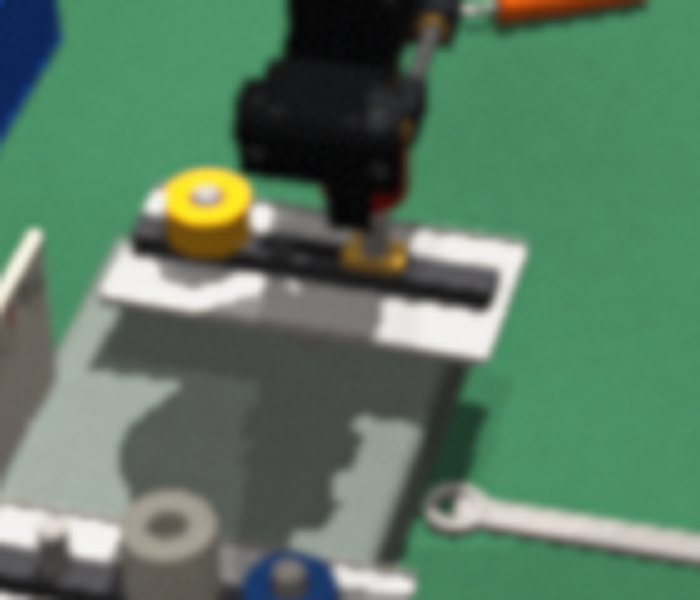

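View pics/top2.png

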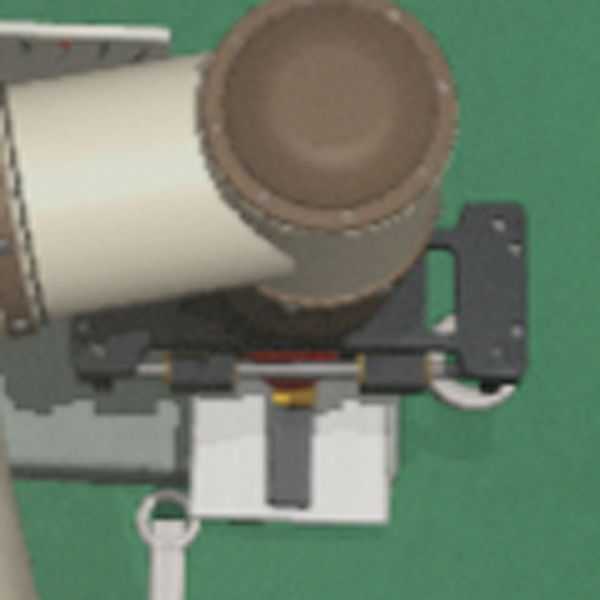

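Request:
move_arm([
  [[0,0.03,0,-0.05,-0.065,0,0],[0,0,0,0,0,0,0],[0,0,0,0,0,0,0]],
])

```text
time_s: 8.05
tcp_pos: [0.5327, -0.0553, 0.2238]
ee_rot: [[0.001, 0.023, -1.0], [0.0, -1.0, -0.023], [-1.0, -0.0, -0.001]]
wrist_force: [0.9, -0.2, -3.1]
gripper_width: 0.503
```

Request:
move_arm([
  [[0,0,0,0,0,-0.1,0],[0,0,0,0,0,-0.06,0],[0,0,0,0,0,0,0],[0,0,0,0,0,0,0]],
])

```text
time_s: 8.55
tcp_pos: [0.5326, -0.0553, 0.2131]
ee_rot: [[0.0, 0.023, -1.0], [0.0, -1.0, -0.023], [-1.0, -0.0, -0.0]]
wrist_force: [1.3, 0.4, -3.4]
gripper_width: 0.502
```

Run:
```python
from h import *
for n,(a,b,c,d_) in (("side",(195,265,270,350)),):
    p,d=viewer.capture(n);cv2.imwrite(f"pics/{n}3.png",cv2.resize(p[a:b,c:d_,::-1],None,fx=8,fy=8,interpolation=cv2.INTER_CUBIC))
t=r.sense()["tcp_pos"];print(t)
# predicted: collar bottom circle vs post tip in side px
w=t-[0.0015,0.001,0.0676]
print(proj("side",w))
```

```text
[ 0.53260428 -0.05531431  0.21315031]
[314.33002747 209.57373751]
```

View pics/side3.png

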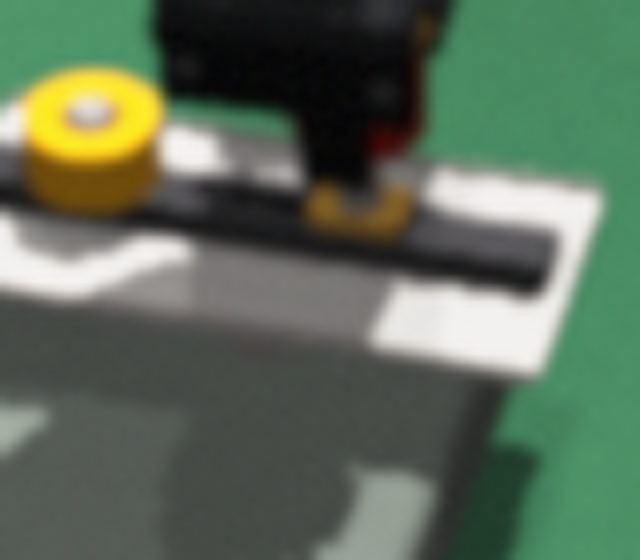

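Request:
move_arm([
  [[0,0,0,0,0,-0.04,0],[0,0,0,0,0,0,0]],
])

```text
time_s: 8.85
tcp_pos: [0.5327, -0.0552, 0.2107]
ee_rot: [[0.0, 0.023, -1.0], [0.0, -1.0, -0.023], [-1.0, -0.0, -0.0]]
wrist_force: [0.0, -0.6, -2.7]
gripper_width: 0.5
```

Request:
move_arm([
  [[0,0,0,0,0,-0.04,0],[0,0,0,0,0,0,0]],
])

```text
time_s: 9.1
tcp_pos: [0.5327, -0.0553, 0.2082]
ee_rot: [[0.0, 0.023, -1.0], [0.0, -1.0, -0.023], [-1.0, -0.0, -0.0]]
wrist_force: [-0.6, 0.4, -2.8]
gripper_width: 0.504
```

Request:
move_arm([
  [[0,0,0,0,0,-0.04,0],[0,0,0,0,0,0,0]],
])

```text
time_s: 9.35
tcp_pos: [0.5327, -0.0553, 0.2056]
ee_rot: [[0.0, 0.023, -1.0], [0.0, -1.0, -0.023], [-1.0, -0.0, -0.0]]
wrist_force: [0.6, -0.5, -3.1]
gripper_width: 0.502
```

Request:
move_arm([
  [[0,0,0,0,0,-0.05,0],[0,0,0,0,0,0,0],[0,0,0,0,0,0,0]],
])

```text
time_s: 9.72
tcp_pos: [0.5328, -0.0553, 0.2024]
ee_rot: [[0.0, 0.023, -1.0], [0.0, -1.0, -0.023], [-1.0, -0.0, -0.0]]
wrist_force: [-0.4, -0.3, -2.7]
gripper_width: 0.502
```

Run:
```python
from h import *
for n,(a,b,c,d_) in (("side",(195,335,210,360)),):
    p,d=viewer.capture(n);cv2.imwrite(f"pics/{n}4.png",cv2.resize(p[a:b,c:d_,::-1],None,fx=4,fy=4,interpolation=cv2.INTER_CUBIC))
print(r.sense()["tcp_pos"],r.sense()["wrist_force"],r.sense()["moment"])
```

```text
[ 0.53268148 -0.05527915  0.20236096] [ 0.38490504 -0.50481815 -2.96630393] [-0.03428691 -0.00155654 -0.01262691]
```

View pics/side4.png

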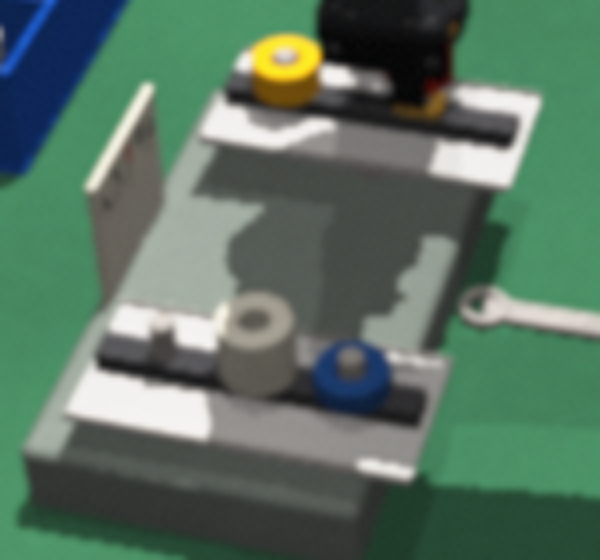

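Request:
move_arm([
  [[0,0,0,0,0,-0.05,0],[0,0,0,0,0,0,0],[0,0,0,0,0,-0.05,0],[0,0,0,0,0,0,0]],
])

```text
time_s: 10.28
tcp_pos: [0.5327, -0.0553, 0.196]
ee_rot: [[0.0, 0.023, -1.0], [0.0, -1.0, -0.023], [-1.0, -0.0, -0.0]]
wrist_force: [0.2, -1.0, -4.0]
gripper_width: 0.497
```

Request:
move_arm([
  [[0,0,0,0,0,-0.05,0],[0,0,0,0,0,0,0],[0,0,0,0,0,-0.05,0],[0,0,0,0,0,0,0]],
])

```text
time_s: 10.78
tcp_pos: [0.5327, -0.0553, 0.1895]
ee_rot: [[0.0, 0.023, -1.0], [0.0, -1.0, -0.023], [-1.0, -0.0, -0.0]]
wrist_force: [-0.3, 0.3, -2.8]
gripper_width: 0.5
```

Run:
```python
from h import *
for n,(a,b,c,d_) in (("side",(195,335,210,360)),):
    p,d=viewer.capture(n);cv2.imwrite(f"pics/{n}5.png",cv2.resize(p[a:b,c:d_,::-1],None,fx=4,fy=4,interpolation=cv2.INTER_CUBIC))
print(r.sense()["tcp_pos"],r.sense()["wrist_force"],r.sense()["moment"])
```

```text
[ 0.53288007 -0.05527698  0.18973733] [-0.37659403 -0.86046284 -3.67675117] [-0.02819248 -0.03545052 -0.04770699]
```

View pics/side5.png

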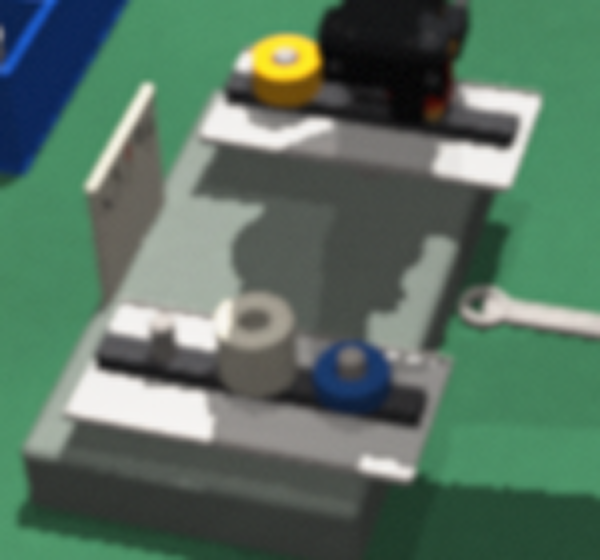

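Request:
move_arm([
  [[0,0,0,0,0,-0.05,0],[0,0,0,0,0,0,0],[0,0,0,0,0,-0.04,0],[0,0,0,0,0,0,0]],
])

```text
time_s: 11.32
tcp_pos: [0.5329, -0.0553, 0.184]
ee_rot: [[0.001, 0.023, -1.0], [0.0, -1.0, -0.023], [-1.0, -0.0, -0.001]]
wrist_force: [-0.2, 0.1, -3.1]
gripper_width: 0.5
```

Request:
move_arm([
  [[0,0,0,0,0,-0.04,0],[0,0,0,0,0,0,0],[0,0,0,0,0,-0.04,0],[0,0,0,0,0,0,0]],
])

```text
time_s: 11.82
tcp_pos: [0.5332, -0.0553, 0.1797]
ee_rot: [[0.002, 0.024, -1.0], [0.0, -1.0, -0.024], [-1.0, -0.0, -0.002]]
wrist_force: [-0.2, 0.2, -1.3]
gripper_width: 0.501
```

Run:
```python
from h import *
for n,(a,b,c,d_) in (("side",(195,335,210,360)),):
    p,d=viewer.capture(n);cv2.imwrite(f"pics/{n}6.png",cv2.resize(p[a:b,c:d_,::-1],None,fx=4,fy=4,interpolation=cv2.INTER_CUBIC))
print(r.sense()["tcp_pos"],r.sense()["wrist_force"],r.sense()["moment"])
```

```text
[ 0.53321557 -0.05525746  0.17981626] [-0.29401546  0.94471051 -2.32935337] [-0.00988427  0.14228275  0.02184024]
```

View pics/side6.png

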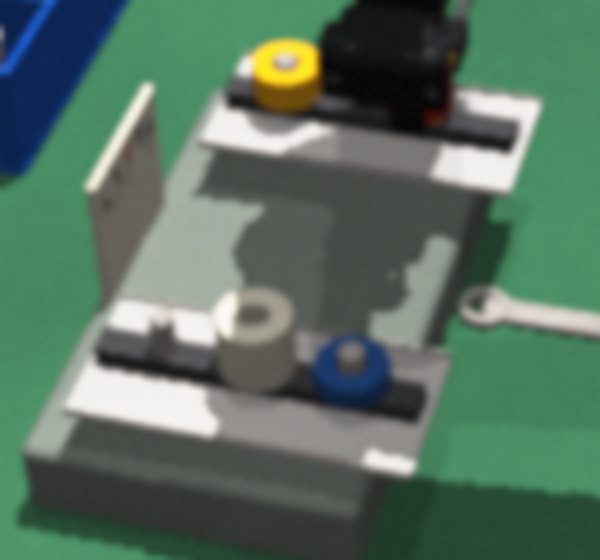

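Request:
move_arm([
  [[0,0.015,0,-0.005,0,-0.04,0],[0,0,0,0,0,0,0],[0,0,0,0,0,-0.03,0],[0,0,0,0,0,0,0],[0,0,0,0,0,0,0]],
])

```text
time_s: 12.5
tcp_pos: [0.5333, -0.0553, 0.176]
ee_rot: [[0.001, 0.024, -1.0], [0.0, -1.0, -0.024], [-1.0, -0.0, -0.001]]
wrist_force: [-1.1, 0.5, -0.2]
gripper_width: 0.503
```

Run:
```python
from h import *
for i in range(3):
    p,d=viewer.capture("side")
    s=r.sense();print(s["tcp_pos"],s["wrist_force"],s["moment"])
```

```text
[ 0.53329004 -0.0552326   0.17600769] [-1.01459064 -0.09888445 -0.65362718] [ 0.07611358  0.15817709 -0.04778006]
[ 0.53329143 -0.05524339  0.17603073] [-1.00731291 -0.41844764 -1.1058835 ] [ 0.00926085  0.18203073 -0.03845922]
[ 0.53327426 -0.0552424   0.17600586] [-0.84128191  0.32400312 -0.07093053] [ 0.06774182  0.23679517 -0.0114306 ]
```

Request:
move_arm([
  [[0,0,0,0,0,0,0.53],[0,0,0,0,0,0,0.56],[0,0,0,0,0,0,0.65],[0,0,0,0,0,0,0.8],[0,0,0,0,0,0,1],[0,0,0,0,0,0,1]],
])

```text
time_s: 13.4
tcp_pos: [0.5344, -0.0552, 0.1767]
ee_rot: [[0.004, 0.024, -1.0], [0.0, -1.0, -0.024], [-1.0, -0.0, -0.004]]
wrist_force: [0.7, 0.8, 0.8]
gripper_width: 0.905
```

Run:
```python
from h import *
for n,(a,b,c,d_) in (("side",(195,335,210,360)),):
    p,d=viewer.capture(n);cv2.imwrite(f"pics/{n}7.png",cv2.resize(p[a:b,c:d_,::-1],None,fx=4,fy=4,interpolation=cv2.INTER_CUBIC))
print(r.sense()["tcp_pos"],r.sense()["wrist_force"],r.sense()["moment"],r.sense()["gripper_width"])
```

```text
[ 0.53436221 -0.05523192  0.17668731] [-1.11274093 -0.44031142 -0.73435271] [-0.07165452 -0.01252354  0.01580853] 0.9410345291165132
```

View pics/side7.png

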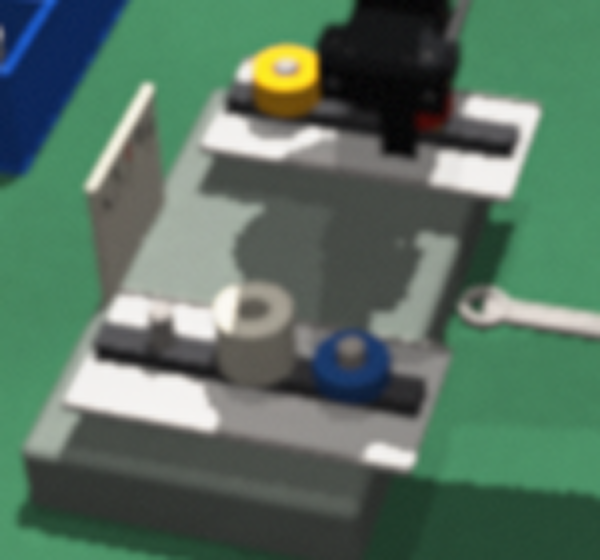

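Request:
move_arm([
  [[0,0,0,0,0,0.15,1],[0,0,0,0,0,0.3,1],[0,0,0,0,0,0.4,1],[0,0,0,0,0,0.5,1],[0,0,0,0,0,0.5,1],[0,0,0,0,-0.5,0.5,1],[0,0,0,0,-0.9,0,1],[0,0,0,0,-0.9,0,1],[0,0,0,0,-0.9,0,1],[0,0,0,0,-0.9,0,1],[0,0,0,0,0,0,1],[0,0,0,0,0,0,1]],
])

```text
time_s: 14.95
tcp_pos: [0.5333, -0.3083, 0.3309]
ee_rot: [[0.014, 0.028, -1.0], [-0.003, -1.0, -0.028], [-1.0, 0.003, -0.014]]
wrist_force: [-0.0, 0.5, -1.2]
gripper_width: 0.996
```

Run:
```python
from h import *
p,d=viewer.capture("top");cv2.imwrite("pics/top8.png",cv2.resize(p[145:255,215:375,::-1],None,fx=5,fy=5,interpolation=cv2.INTER_CUBIC));np.save("pics/top8.npy",d)
p,d=viewer.capture("side");cv2.imwrite("pics/side8.png",cv2.resize(p[195:335,210:360,::-1],None,fx=4,fy=4,interpolation=cv2.INTER_CUBIC));np.save("pics/side8.npy",d)
print(r.sense()["tcp_pos"])
```

```text
[ 0.53352355 -0.30752379  0.33089905]
```

View pics/side8.png

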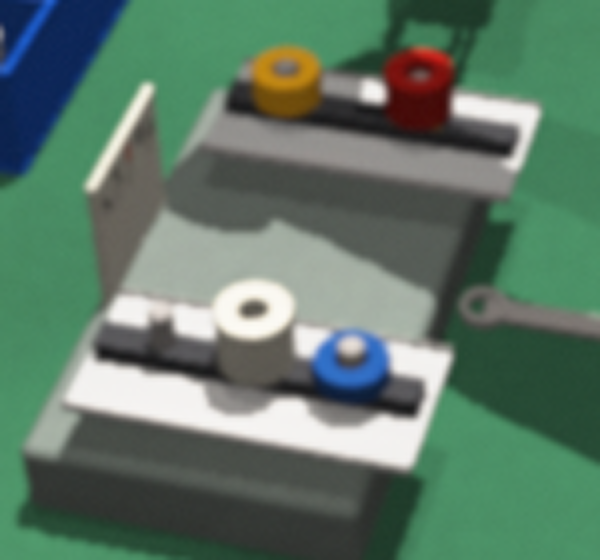

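View pics/top8.png

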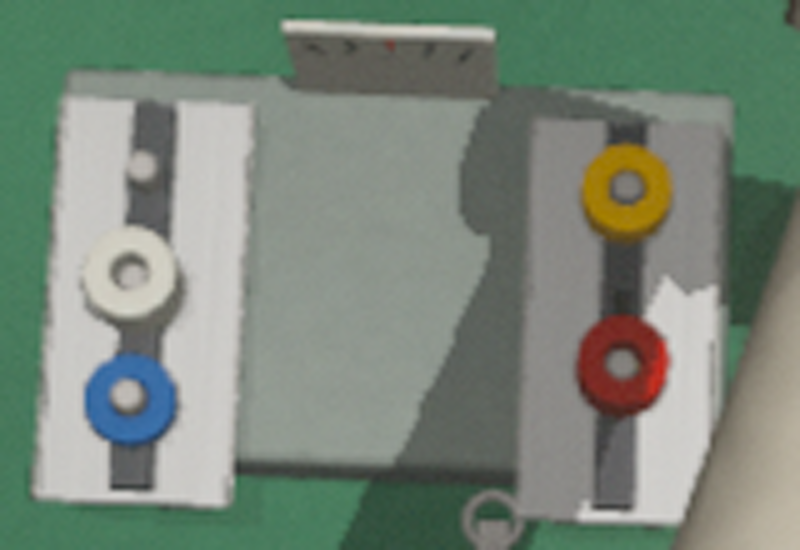

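The red collar is on the block's post (seen at 419,85 in the side crop) and looks upright. Next I check heights from the depth images.

Run:
```python
from h import *
def zmap(n,d):
    P=viewer.camera_params(n);K=P["mtx"];T=P["pose"];v,u=np.mgrid[0:480,0:640]
    c=np.stack([(u-K[0,2])/K[0,0]*d,(v-K[1,2])/K[1,1]*d,d],-1);w=c@T[:3,:3].T+T[:3,3];w[d==0]=np.nan;return w
q=(.5645,.0592,-.0131);c,s=np.cos(q[2]),np.sin(q[2])
for k in("top0","top8","side0","side8"):
    n=k[:-1];w=zmap(n,np.load(f"pics/{k}.npy"));X=w[...,0]-q[0];Y=w[...,1]-q[1];bx=c*X+s*Y;by=-s*X+c*Y;Z=w[...,2]
    out=[]
    for sg in(1,-1):
        m=(abs(bx)<.095)&(abs(by-sg*.115)>.028)&(abs(by-sg*.115)<.042)&(Z>.07)&(Z<.105);out.append(np.nanmedian(Z[m]).round(4))
    for nm,x,y in(("white",0,.115),("blue",-.055,.115),("yellow",.055,-.115),("slot",-.032,-.115)):
        rr=np.hypot(bx-x,by-y);m=(rr>.012)&(rr<.019)&(Z>.1);out.append((nm,np.nanmedian(Z[m]).round(4) if m.sum() else None,int(m.sum())))
    print(k,out)
s=r.sense();print(s["time_s"],s["wrist_force"])
```

```text
top0 [np.float64(0.0833), np.float64(0.0972), ('white', np.float64(0.1361), 168), ('blue', np.float64(0.113), 127), ('yellow', np.float64(0.1346), 145), ('slot', np.float64(0.1141), 50)]
top8 [np.float64(0.0917), np.float64(0.0889), ('white', np.float64(0.1446), 170), ('blue', np.float64(0.1215), 131), ('yellow', np.float64(0.126), 152), ('slot', np.float64(0.139), 172)]
side0 [np.float64(0.0812), np.float64(0.0955), ('white', np.float64(0.1352), 104), ('blue', np.float64(0.1111), 92), ('yellow', np.float64(0.1324), 89), ('slot', np.float64(0.111), 60)]
side8 [np.float64(0.0896), np.float64(0.087), ('white', np.float64(0.1437), 111), ('blue', np.float64(0.1197), 97), ('yellow', np.float64(0.1244), 68), ('slot', np.float64(0.138), 101)]
15.05 [ 0.22724894  0.00889062 -0.59077312]
```

Request:
move_arm([
  [[0,0,0,0,-0.5,0,1],[0,0,0,0,-0.5,0,1],[0,0,0,0,0,0,1],[0,0,0,0,0,0,1],[0,0,0,0,0,0,1],[0,0,0,0,0,0,1],[0,0,0,0,0,0,1],[0,0,0,0,0,0,1],[0,0,0,0,0,0,1],[0,0,0,0,0,0,1]],
])

```text
time_s: 16.3
tcp_pos: [0.5355, -0.3601, 0.3334]
ee_rot: [[0.016, 0.042, -0.999], [-0.002, -0.999, -0.042], [-1.0, 0.003, -0.016]]
wrist_force: [-0.2, 0.6, 0.1]
gripper_width: 1.001
```

Run:
```python
from h import *
def zmap(n,d):
    P=viewer.camera_params(n);K=P["mtx"];T=P["pose"];v,u=np.mgrid[0:480,0:640]
    c=np.stack([(u-K[0,2])/K[0,0]*d,(v-K[1,2])/K[1,1]*d,d],-1);w=c@T[:3,:3].T+T[:3,3];w[d==0]=np.nan;return w
q=(.5645,.0592,-.0131);c,s=np.cos(q[2]),np.sin(q[2])
for n in("top","side"):
    p,d=viewer.capture(n);cv2.imwrite(f"pics/{n}9.png",cv2.resize(p[130:350,100:400,::-1],None,fx=2.6,fy=2.6))
    w=zmap(n,d);X=w[...,0]-q[0];Y=w[...,1]-q[1];bx=c*X+s*Y;by=-s*X+c*Y;Z=w[...,2]
    out=[]
    for sg in(1,-1):
        m=(abs(bx)<.095)&(abs(by-sg*.115)>.028)&(abs(by-sg*.115)<.042)&(Z>.07)&(Z<.105);out.append(np.nanmedian(Z[m]).round(4))
    for nm,x,y in(("white",0,.115),("blue",-.055,.115),("yellow",.055,-.115),("slot",-.032,-.115)):
        rr=np.hypot(bx-x,by-y);m=(rr>.012)&(rr<.019)&(Z>.1);out.append((nm,np.nanmedian(Z[m]).round(4)))
        A=np.c_[bx[m],by[m],np.ones(m.sum())];out.append(np.linalg.lstsq(A,Z[m],rcond=None)[0][:2].round(3))
    print(n,out)
```

```text
top [np.float64(0.0917), np.float64(0.0889), ('white', np.float64(0.1448)), array([0.416, 0.045]), ('blue', np.float64(0.1216)), array([0.136, 0.022]), ('yellow', np.float64(0.1262)), array([0.257, 0.023]), ('slot', np.float64(0.1394)), array([ 0.405, -0.022])]
side [np.float64(0.0898), np.float64(0.0872), ('white', np.float64(0.1431)), array([ 0.007, -0.253]), ('blue', np.float64(0.1195)), array([ 0.011, -0.028]), ('yellow', np.float64(0.1247)), array([ 0.079, -0.22 ]), ('slot', np.float64(0.1378)), array([ 0.187, -0.348])]
```

View pics/top9.png

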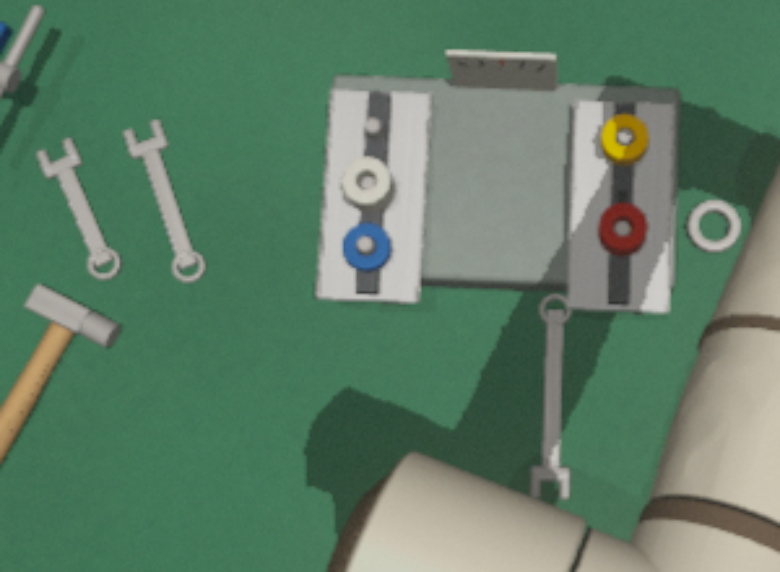

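```bash
python3 -c "
from station import r
print(r.finish_job())"
```

```text
the job is handed in; nothing more can be done
None
```

I moved one collar: red (320 g), from the left pan's far post to the post on the right pan's brass block. By nominal weights, blue and white (560 g) on the left now balance yellow and red (560 g) on the right. The job was handed in at about 16 s, and no verdict was reported.

**Placing:** Red went onto its post with no force above sensor noise. The pan only began to sink when the collar reached its seat, and I let go once the wrist force had fallen to about zero.

**Level:** Depth readings from both cameras, repeated 1.2 s apart, put the left pan about 1.3–1.4 mm above level and steady. The limit is 2.5 mm. This is more than the 2 % weight tolerance alone would explain (about 0.7 mm), and I did not find the cause. No other split of the collars would be nearer equal.

**Seating:** Red's top stands about 13 mm above yellow's, where 14 mm is expected, so it is seated within tolerance. My collar tilt fits from depth were unusable because of noise at the edges. They came out about the same for white, which I never touched, so I judged red upright by eye.

**Surroundings:** The gripper is open and well clear of everything. In the last top view, the spanners, hammer and bearing ring look unmoved. I did not measure them or re-check the screwdriver, jar and valve, but the arm never went near those.

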